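Log a piston at the code reader

ROBOT

A 6-joint arm with a two-finger parallel gripper is mounted at the origin on the work surface. World frame = base frame: x ahead of the robot, y to its left, z up, the work surface at z = 0. Lengths are in m, angles in rad, forces in N, time in s.
With the tool pointing down it reaches from about 0.35 to 0.875 m from the base axis. Payload 4.2 kg.
Tool frame: the origin (TCP) lies midway between the tips of the shut fingers; the grasp point (between the pads) lies 19 mm behind it; z points along the fingers, y is the line along which they close (so a half turn about z gives the same grasp; the last joint's range is limited). The gripper opens to 87 mm and grips with 3 to 60 N. Pads are 19 mm wide; open, the fingers measure 117 mm over their backs; the gripper's body (75 mm by 190 mm) begins 51 mm behind the grasp point.
Start: joints at [-0.846, 0.385, 0.008, 0, -1.194, -0.259], TCP at [0.281, -0.558, 0.223] pointing down, gripper open.
Joint ranges: [-3.14, 3.14], [-1.21, 2.06], [-1.07, 1.41], [-3.16, 2.05], [-2.99, -0.16], [-3.1, 3.1]. Speed limits (rad/s): [2.79, 2.79, 3.14, 3.14, 3.14, 3.14].

INTERFACE

Orientations are given as [roll, pitch, yaw] about the fixed x, y, z axes, in that order (R = Rz(yaw) Ry(pitch) Rx(roll)).
In Python, from workcell import arm, cams gives the robot as it stands.
- The arm moves only by the tool move_arm, never from a script. Its argument "motion" is text: rows parted by semicolons, each of 7 numbers parted by spaces: the shift along the tool's x, y, z scaled (see below), then the turn, a rotation vector about the tool's x, y, z scaled (see below), then the opening, from 0 (shut) to 1 (fully open). A call has 1 to 8 rows; each row is the pose to reach, as a shift and turn from the pose commanded when the call began, along the tool's axes at that moment; what a row does not reach only later rows make up. The controller multiplies each number of a shift by 0.8 m and each number of a turn by 30 degrees. A row lasts 1/12 s, in which the tool goes at most 41.7 mm and 7.16 degrees, less where a joint would pass 70% of its speed; a pose out of reach is approached as far as the arm can. A call with a number of a shift or a turn outside -1 to 1 is refused whole. A call with a gripper value outside its range is refused whole. The fingers move at their own pace and stop on an object; "force" is the grip in N (left out, the last holds). Time passes only in rows, so rows that repeat a pose let the fingers close. It gives the time, the measured TCP pose, the force, the opening and the grip force at its end, in the units of the state.
- arm.get_state(): the state, without advancing time (a new reading comes with each control period).
- cams.grab_frame(name): name is "scene" or "top" or "wrist"; returns a dict with "frame" (420x560x3 uint8, red, green, blue), "fx", "fy", "cx", "cy" (pixels), "extrinsics" (4x4, takes a point from camera to world coordinates). Camera axes: x right, y down, z forward; pixel columns grow to the right and rows downward; lengths in m; the calibration is good to about 2 mm. The wrist camera is an equidistant fisheye: a pixel r from the principal point sees the ray r / f radians off the axis. A picture is of the moment at which its call begins. There is no depth.
- arm.job_done(): hands the job in; it is judged then, once.
The state is a dict: "time_s": time; "q": joint angles; "qd": joint speeds; "effort": joint torques, N m; "tool_pos": TCP position; "orientation": TCP orientation; "ft_force": force on the tool from outside, world axes, zero at the start; "torque": the same for the moment, N m; "finger_gap": finger opening in m; "grip_force": force on a finger pad.
Only numpy, scipy, OpenCV 4.12 (cv2) and the standard library are available. Lean on these libraries where they do the work, as an engineer would, in place of code of your own. Each camera call takes 0.05 s, during which the arm holds its last target. There are 200 camera calls.

TASK

The code reader has to log this engine's piston, but the flywheel is lying on its reading mark. Slide the flywheel flat along the bench, without lifting it, until it lies inside the big ring printed on the paper parts sheet; then stand the piston upright, crown up, inside the small ring in front of the reader with its code plate squarely facing the reader's window. Put the piston down rather than dropping or toppling it, let go of both, and leave the other parts and tools where they are.

Things in the scene. Friction and masses are not known exactly. Their poses are not given: they have to be found in the camera images.
- reader: Fixed code reader. Origin on the bench at the centre of its reading mark: a ring 86 mm across (3 mm line) on a thin white card 120 mm square. +x points from the mark to the housing: a grey box 80 deep (x), 100 wide, 75 high, on a dark foot 120 wide (6 high, near edge at x 135 mm); its black-framed window is in the face 140 mm from the origin, looking along -x at the mark. z up.
- reader_window (a point): Centre of the reader's window, 140 mm from the mark's centre and 36 mm above the bench.
- sheet: White paper parts sheet lying on the bench, 270 x 215 mm, fixed. Origin at the centre of the big printed ring, 164 mm across (line 3 mm, inside 161 mm). The paper reaches 160 mm to its +x, 110 mm to its -x, 102 mm to its +y and 112 mm to its -y. z up.
- flywheel: Loose cast aluminium flywheel lying flat, about 0.6 kg: a disc 116 mm in diameter and 26 mm thick, with twelve 10 mm high cooling fins on top (top at 36 mm) and a hub 32 mm across, 34 mm high. Origin at the centre of the underside, z up. At the start it covers the reading mark.
- piston: Loose aluminium piston standing crown up, 0.16 kg: cylinder 56 mm in diameter, 50 mm high, three dark ring grooves near the top, a dark round pin bore at +y and -y. A white code plate 20 x 20 mm sits on its side at +x; a dark arrow on the crown points to that side (+x). Origin at the centre of the underside, z up.
- piston_code (a point): Middle of the piston's code plate, on its +x side, 28 mm from the axis and 15.5 mm above the underside.
- filter: Bystander: black canister, oil filter, 66 mm diameter, 70 mm high, standing. Origin at the centre of the underside.
- spark_plug: Bystander: spark plug lying along its x, 76 mm long, 20 mm high. Origin under its hexagon, the tip 27 mm to +x, the white insulator to -x.
- bolt_a: Bystander: steel bolt standing on its head on the parts sheet, 17 mm across, 42 mm high. Origin at the centre of the underside.
- bolt_b: Bystander: shorter steel bolt standing on its head on the parts sheet, 17 mm across, 33 mm high. Origin at the centre of the underside.
- wrench: Bystander: steel open-ended wrench lying along its x, 160 mm long. Origin at its middle, underneath.
- screwdriver: Bystander: screwdriver with a yellow handle lying along its x, 190 mm long. Origin at its middle, underneath.
- conrod: Bystander: small aluminium connecting rod lying along its x, 130 mm long, 18 mm high. Origin under the shank.
Things that resemble listed ones, but are neither listed nor needed, are in the scene too. Leave any green or pink look-alike of the piston alone.

How it is judged:
By the outcome, as a careful person would: the job done as asked, in the order asked, and still so for the second after the job is handed in, with the robot touching nothing.
It also fails if it takes over 48 s, if anything falls off the work surface, if the arm or the gripper's body presses on something with over 40 N, if the wrist force passes 120 N, or if a joint passes its speed limit or range.

## Working session

There is one attempt and no reset: what is moved stays moved. The work goes in short steps, Python scripts to look and compute and a tool call to move; the robot and the scene stay as the last step left them, time stands still between calls to the robot, and variables do not carry over. Pictures are saved under pics/ and viewed, at most 10 in all, crops included, and the job is handed in when it is done.

Besides the shell and the picture viewer there is one more tool, called after ">>>" by a JSON object that holds its "op" and its "data". move_arm: Moves the arm, as the interface text tells. Its arguments: {"type":"object","properties":{"motion":{"type":"string"},"force":{"type":"number"}},"required":["motion"]}

```bash
ls; mkdir -p pics; cat > h.py <<'E'
import numpy as np, cv2, pickle
def grab(n,save):
    from workcell import cams
    f=cams.grab_frame(n); pickle.dump(f,open(f'pics/{save}.pkl','wb'))
    cv2.imwrite(f'pics/{save}.png',f['frame'][:,:,::-1]); return f
def load(s): return pickle.load(open(f'pics/{s}.pkl','rb'))
def p2w(f,u,v,z=0.,fish=False):
    E=np.array(f['extrinsics']); a=(u-f['cx'])/f['fx']; b=(v-f['cy'])/f['fy']
    if fish:
        r=np.hypot(a,b); s=np.sin(r)/r if r>1e-9 else 1; d=np.array([a*s,b*s,np.cos(r)])
    else: d=np.array([a,b,1.])
    d=E[:3,:3]@d; o=E[:3,3]; return o+d*(z-o[2])/d[2]
def w2p(f,p):
    E=np.array(f['extrinsics']); c=E[:3,:3].T@(np.array(p)-E[:3,3]); return np.array([f['cx']+f['fx']*c[0]/c[2],f['cy']+f['fy']*c[1]/c[2]])
E
python3 - <<'E'
from h import *
from workcell import arm
for n in ("top","scene"):
    f=grab(n,n+'0'); print(n,f['fx'],f['cx'],f['cy'],np.round(f['extrinsics'],3).tolist())
print(arm.get_state())
E
```

```text
pics
top 469.3087788564283 285.8312104865482 212.7046419584141 [[0.028, -0.992, 0.122, 0.4], [-0.999, -0.026, 0.023, 0.007], [-0.02, -0.122, -0.992, 1.144], [0.0, 0.0, 0.0, 1.0]]
scene 418.2626040263067 276.3095839012627 209.01029515806493 [[0.778, 0.398, -0.486, 1.129], [0.628, -0.466, 0.623, -0.759], [0.021, -0.79, -0.613, 0.819], [0.0, 0.0, 0.0, 1.0]]
{'time_s': 0.1, 'q': array([-8.46405446e-01,  3.85501333e-01,  6.79086082e-03, -4.70783879e-04,
       -1.19395451e+00, -2.58573618e-01]), 'qd': array([ 0.00108112, -0.00171263,  0.00339841,  0.0007165 ,  0.00138433,
        0.0007855 ]), 'effort': array([ 5.94296798e-04, -3.91690207e+01,  1.87934750e+01,  4.23182979e+00,
        1.34891242e-02, -6.67323161e-05]), 'tool_pos': array([ 0.28050352, -0.55794072,  0.22156167]), 'orientation': array([ 3.13967423e+00, -5.49448141e-05, -2.67594899e+00]), 'ft_force': array([-0.08138274, -0.73714753,  0.01031092]), 'torque': array([ 0.0024664 ,  0.00126668, -0.00116303]), 'grip_force': 0.0, 'finger_gap': 0.08656850165454599}
```

View pics/top0.png

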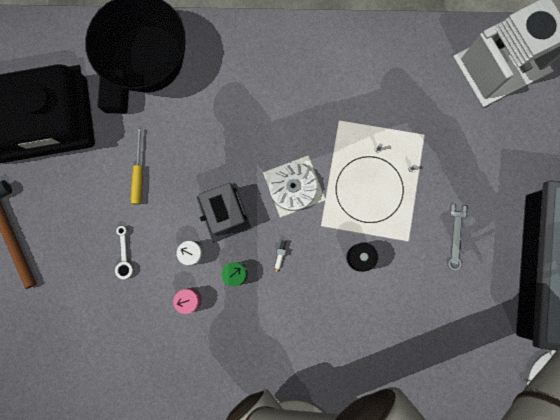

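View pics/scene0.png

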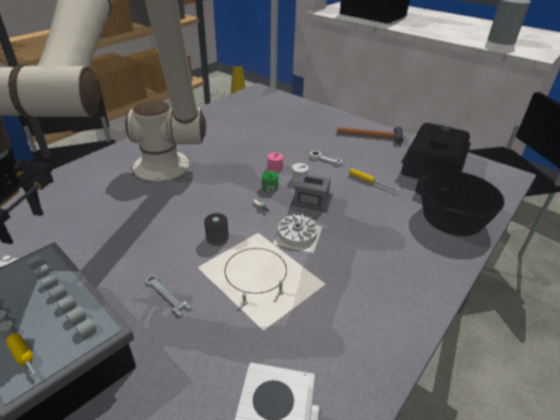

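The top view shows the flywheel at (293,185) on the reader's card, the big ring at (370,189), the reader at (222,210) and the white piston at (188,252) with its arrow pointing up-left. The bolts stand at (378,148) and (412,168). I'll enlarge the top view.

```bash
python3 - <<'E'
from h import *
f=load('top0'); im=f['frame'][:,:,::-1]
c=im[110:310,160:430]; cv2.imwrite('pics/c1.png',cv2.resize(c[:, :],None,fx=2.96,fy=2.96,interpolation=cv2.INTER_CUBIC))
for n,u,v,z in [('fly',293,185,.034),('ring',370,189,0),('piston',188,252,.05),('boltA',378,149,.0),('boltB',411,168,0),('filter',362,257,.07),('plug',282,254,.01),('green',234,273,.05)]: print(n,p2w(f,u,v,z).round(3))
E
```

```text
fly [0.603 0.018 0.034]
ring [ 0.604 -0.172  0.   ]
piston [0.436 0.258 0.05 ]
boltA [ 0.706 -0.191  0.   ]
boltB [ 0.659 -0.273  0.   ]
filter [ 0.435 -0.144  0.07 ]
plug [0.438 0.04  0.01 ]
green [0.39  0.149 0.05 ]
```

View pics/c1.png

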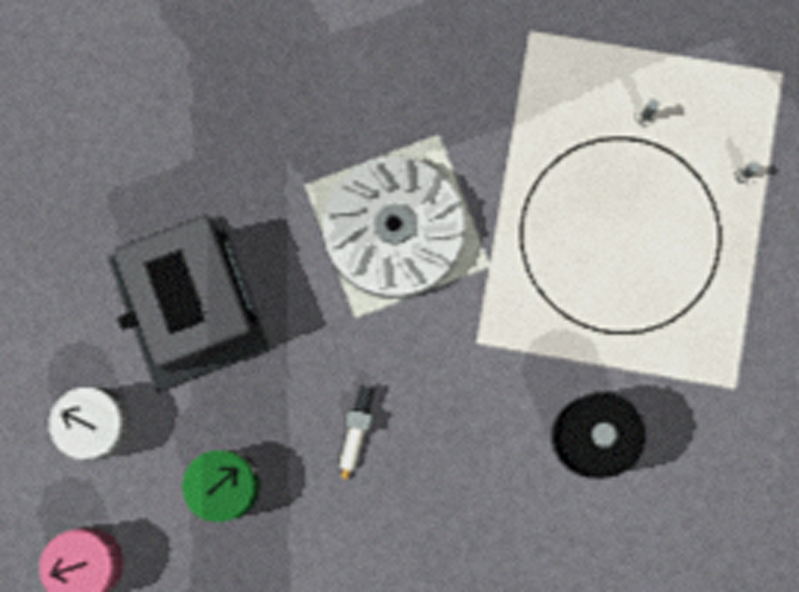

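```bash
python3 - <<'E'
from h import *
f=load('top0'); im=f['frame'].astype(float); g=im.mean(2)
def circ(P):
    A=np.c_[2*P[:,:2],np.ones(len(P))]; s=np.linalg.lstsq(A,(P[:,:2]**2).sum(1),rcond=None)[0]; return s[:2].round(4),round(float(np.sqrt(s[2]+s[:2]@s[:2])),4)
# ring
yy,xx=np.mgrid[0:420,0:560]; d=np.hypot(xx-370,yy-189.5)
m=(d>27)&(d<40)&(g<130); P=np.array([p2w(f,u,v) for v,u in np.argwhere(m)]); print('ring',circ(P))
# piston
def crown(cu,cv,z,name):
    d=np.hypot(xx-cu,yy-cv); m=((d<18)&(g>150)).astype(np.uint8)
    c=max(cv2.findContours(m,0,1)[0],key=cv2.contourArea)[:,0]; P=np.array([p2w(f,u,v,z) for u,v in c]); print(name,circ(P), cv2.contourArea(c.reshape(-1,1,2)))
    (u,v),r=cv2.minEnclosingCircle(c); print(u,v,r)
    w=np.clip(150-g,0,None)*(np.hypot(xx-u,yy-v)<r-3.5); Q=np.array([p2w(f,x,y,z)[:2] for y,x in np.argwhere(w>0)]); W=w[w>0]
    mu=(Q*W[:,None]).sum(0)/W.sum(); C=((Q-mu)*W[:,None]).T@(Q-mu); e=np.linalg.eigh(C)[1][:,1]; print('axis deg',np.degrees(np.arctan2(e[1],e[0])),mu)
crown(188.5,252.5,.05,'piston')
# card
K=np.array([(305,183),(440,136),(490,268),(357,316)])/2.96+[160,110]-.33
W=np.array([p2w(f,u,v)[:2] for u,v in K]); print('card',W.round(4).tolist(),W.mean(0)); 
for i in range(4):
    e=W[(i+1)%4]-W[i]; print(np.hypot(*e).round(4),(np.degrees(np.arctan2(e[1],e[0]))%90).round(2))
print('hub',p2w(f,393/2.96+160-.33,223/2.96+110-.33,.034))
B=np.array([(111,256),(208,216),(254,318),(160,365)])/2.96+[160,110]-.33
W=np.array([p2w(f,u,v,.075)[:2] for u,v in B]);print('box',W.round(3).tolist(),W.mean(0))
for i in range(4):
    e=W[(i+1)%4]-W[i]; print(np.hypot(*e).round(4),(np.degrees(np.arctan2(e[1],e[0]))%90).round(2))
E
```

```text
ring (array([ 0.6045, -0.1701]), 0.0821)
piston (array([0.4341, 0.2582]), 0.0276) 437.0
187.9092559814453 252.66014099121094 12.357004165649414
axis deg 65.97880020601612 [0.43821946 0.26640009]
card [[0.6418, 0.094], [0.6848, -0.0184], [0.5735, -0.0624], [0.5305, 0.047]] [0.60764003 0.01505607]
0.1203 20.95
0.1196 21.6
0.1175 21.47
0.1208 22.91
hub [0.60325206 0.0188541  0.034     ]
box [[0.564, 0.238], [0.598, 0.163], [0.518, 0.124], [0.48, 0.196]] [0.53997643 0.1803725 ]
0.0819 24.24
0.0886 26.28
0.0811 28.31
0.0944 26.73
```

```bash
cat > go.py <<'E'
import sys
from h import *
from scipy.spatial.transform import Rotation as R
from workcell import arm
s=arm.get_state(); x,y,z,yaw=map(float,sys.argv[1:5]); yaw=np.radians(yaw)
r=R.from_euler('xyz',s['orientation']); t=R.from_euler('xyz',[np.pi,0,yaw])
d=np.array([x,y,z])-s['tool_pos']
print('t',s['time_s'],'pos',s['tool_pos'].round(4),'rpy deg',np.degrees(s['orientation']).round(2),'gap',round(s['finger_gap'],4),'F',s['ft_force'].round(1))
print('shift',(r.inv().apply(d)/.8).round(4),'turn',(np.degrees((r.inv()*t).as_rotvec())/30).round(4),'dist',np.linalg.norm(d).round(3))
E
python3 go.py .604 .080 .15 -90
```

```text
t 0.1 pos [ 0.2805 -0.5579  0.2216] rpy deg [ 179.89   -0.   -153.32] gap 0.0866 F [-0.1 -0.7  0. ]
shift [-0.7194  0.5308  0.0904] turn [ 3.3000e-03  1.9000e-03 -2.1107e+00] dist 0.719
```

>>> {"op": "move_arm", "data": {"motion": "-0.36 0.265 0 0 0 -1 1;-0.36 0.265 0 0 0 -1 1;-0.36 0.265 0 0 0 -1 1;-0.36 0.265 0 0 0 -1 1;-0.36 0.265 0 0 0 -1 1;-0.36 0.265 0 0 0 -1 1;-0.36 0.265 0 0 0 -1 1;-0.36 0.265 0 0 0 -1 1"}}

```text
time_s: 0.77
tool_pos: [0.432, -0.2592, 0.2224]
orientation: [3.141, 0.0, -2.152]
ft_force: [1.1, -0.1, 0.3]
finger_gap: 0.087
grip_force: 0.0
```

```bash
python3 go.py .604 .080 .15 -90
```

```text
t 0.7667 pos [ 0.432  -0.2592  0.2224] rpy deg [ 179.97    0.   -123.32] gap 0.087 F [ 1.1 -0.1  0.3]
shift [-0.4724  0.0532  0.0905] turn [ 8.0000e-04  3.0000e-04 -1.1106e+00] dist 0.387
```

>>> {"op": "move_arm", "data": {"motion": "-0.472 0.053 0.03 0 0 -1 1;-0.472 0.053 0.03 0 0 -1 1;-0.472 0.053 0.03 0 0 -1 1;-0.472 0.053 0.03 0 0 -1 1;-0.472 0.053 0.03 0 0 -1 1;-0.472 0.053 0.03 0 0 -1 1;-0.472 0.053 0.03 0 0 -1 1;-0.472 0.053 0.03 0 0 -1 1"}}

```text
time_s: 1.43
tool_pos: [0.5825, 0.0374, 0.2011]
orientation: [3.141, -0.0, -1.628]
ft_force: [1.0, -0.6, 0.9]
finger_gap: 0.0869
grip_force: 0.0
```

```bash
python3 go.py .604 .080 .06 -90
```

```text
t 1.4333 pos [0.5825 0.0374 0.2011] rpy deg [ 1.7996e+02 -1.0000e-02 -9.3290e+01] gap 0.0869 F [ 1.  -0.6  0.9]
shift [-0.0547 -0.0238  0.1764] turn [ 0.0014 -0.0002 -0.1098] dist 0.149
```

>>> {"op": "move_arm", "data": {"motion": "-0.055 -0.024 0 0 0 -0.11 1;-0.055 -0.024 0 0 0 -0.11 1;-0.055 -0.024 0.176 0 0 -0.11 1;-0.055 -0.024 0.176 0 0 -0.11 1;-0.055 -0.024 0.176 0 0 -0.11 1;-0.055 -0.024 0.176 0 0 -0.11 1;-0.055 -0.024 0.176 0 0 -0.11 1"}}

```text
time_s: 2.02
tool_pos: [0.6, 0.0767, 0.0551]
orientation: [3.13, -0.004, -1.572]
ft_force: [0.3, -1.1, -0.5]
finger_gap: 0.087
grip_force: 0.0
```

```bash
python3 go.py .604 .080 .012 -90; python3 go.py .604 -.123 .012 -90; python3 -c "
from h import *
f=grab('wrist','w1');print(f['fx'],f['cx'],f['cy'],np.round(f['extrinsics'],3).tolist())"
```

```text
t 2.0167 pos [0.6    0.0767 0.0551] rpy deg [179.35  -0.2  -90.09] gap 0.087 F [ 0.3 -1.1 -0.5]
shift [-0.0043 -0.0056  0.0538] turn [ 0.0218 -0.0067 -0.003 ] dist 0.043
t 2.0167 pos [0.6    0.0767 0.0551] rpy deg [179.35  -0.2  -90.09] gap 0.087 F [ 0.3 -1.1 -0.5]
shift [ 0.2495 -0.006   0.0547] turn [ 0.0218 -0.0067 -0.003 ] dist 0.204
325.19226210127806 276.75189079043565 206.29116697945165 [[-1.0, 0.004, -0.01, 0.602], [0.001, 0.958, 0.288, -0.003], [0.011, 0.288, -0.958, 0.218], [0.0, 0.0, 0.0, 1.0]]
```

View pics/w1.png

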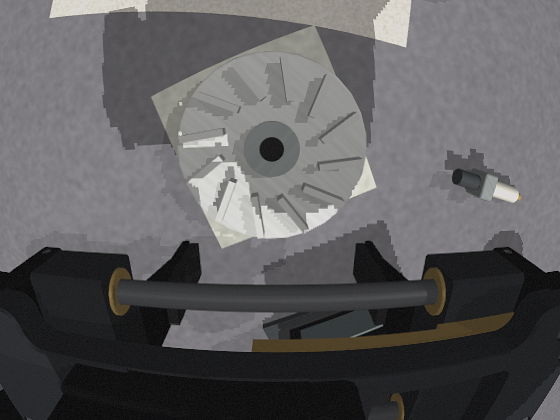

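The wrist view shows the fingertips at (185,250) and (370,250). Both are clear of the flywheel, whose hub is at (271,148). I'll lower the tool, then push.

>>> {"op": "move_arm", "data": {"motion": "-0.004 -0.005 0.03 0.02 0 0 1;-0.004 -0.005 0.053 0.02 0 0 1;-0.004 -0.005 0.053 0.02 0 0 1;0.015 -0.005 0.053 0.02 0 0 1;0.03 -0.005 0.053 0.02 0 0 1;0.045 -0.005 0.053 0.02 0 0 1;0.06 -0.005 0.053 0.02 0 0 1"}}

```text
time_s: 2.65
tool_pos: [0.6096, 0.0295, 0.0203]
orientation: [-3.127, 0.001, -1.571]
ft_force: [0.5, 4.3, 0.7]
finger_gap: 0.0874
grip_force: 1.9
```

```bash
python3 go.py .605 -.123 .012 -90
```

```text
t 2.65 pos [0.6096 0.0295 0.0203] rpy deg [-1.7915e+02  8.0000e-02 -9.0010e+01] gap 0.0874 F [0.5 4.3 0.7]
shift [0.1907 0.0059 0.01  ] turn [-0.0285  0.0028 -0.0004] dist 0.153
```

>>> {"op": "move_arm", "data": {"motion": "0.02 0.002 0.008 -0.02 0 0 1;0.04 0.004 0.008 -0.02 0 0 1;0.06 0.006 0.008 -0.02 0 0 1;0.08 0.006 0.008 -0.02 0 0 1;0.1 0.006 0.008 -0.02 0 0 1;0.12 0.006 0.008 -0.02 0 0 1;0.13 0.006 0.008 -0.02 0 0 1;0.135 0.006 0.008 -0.02 0 0 1"}}

```text
time_s: 3.32
tool_pos: [0.6074, -0.0782, 0.016]
orientation: [-3.131, 0.002, -1.571]
ft_force: [-0.6, 11.5, 9.7]
finger_gap: 0.0873
grip_force: 12.6
```

```bash
python3 go.py .605 -.123 .012 -90
```

```text
t 3.3167 pos [ 0.6074 -0.0782  0.016 ] rpy deg [-1.7939e+02  9.0000e-02 -9.0020e+01] gap 0.0873 F [-0.6 11.5  9.7]
shift [0.0561 0.003  0.0049] turn [-0.0203  0.0031 -0.0008] dist 0.045
```

>>> {"op": "move_arm", "data": {"motion": "0.015 0.001 0 -0.01 0 0 1;0.03 0.002 0 -0.01 0 0 1;0.042 0.002 0 -0.01 0 0 1;0.05 0.002 0 -0.01 0 0 1;0.054 0.002 0 -0.01 0 0 1;0.056 0.002 0 -0.01 0 0 1;0.056 0.002 0 -0.01 0 0 1"}}

```text
time_s: 3.9
tool_pos: [0.6057, -0.1229, 0.016]
orientation: [-3.136, 0.0, -1.57]
ft_force: [0.4, 6.3, 7.8]
finger_gap: 0.0871
grip_force: 11.1
```

```bash
python3 go.py .605 -.090 .012 -90; python3 - <<'E'
from h import *
f=grab('wrist','w2'); grab('top','t2'); t=load('top0')
im=cv2.imread('pics/w2.png'); a=cv2.imread('pics/t2.png')[110:270,180:440]
cv2.imwrite('pics/c2.png',np.hstack([cv2.resize(im,(440,330)),cv2.resize(a,(360,330))]))
E
```

```text
t 3.9 pos [ 0.6057 -0.1229  0.016 ] rpy deg [-1.797e+02  2.000e-02 -8.996e+01] gap 0.0871 F [0.4 6.3 7.8]
shift [-0.0411  0.0009  0.0051] turn [-0.0101  0.0008  0.0013] dist 0.033
```

View pics/c2.png

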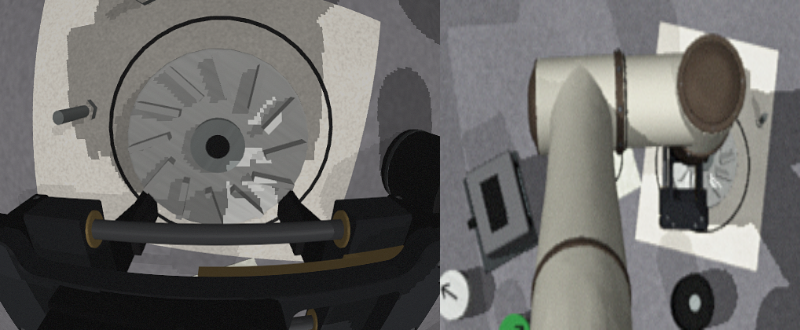

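The wrist view (left half) shows the hub at (217,147) in the 440-pixel crop. The flywheel sits inside the ring, but its edge is near the ring line on the finger side, so I'll compute the offset.

```bash
python3 -c "
from h import *
f=load('w2');k=560/440;print(p2w(f,217*k,147*k,.034,True))
# ring pts
for u,v in [(220,17),(110,128),(332,125)]: print(p2w(f,u*k,v*k,0,True))"
```

```text
[ 0.60574957 -0.16810254  0.034     ]
[ 0.60402204 -0.25292416  0.        ]
[ 0.68654335 -0.1751145   0.        ]
[ 0.51941641 -0.17798057  0.        ]
```

>>> {"op": "move_arm", "data": {"motion": "-0.015 0 0 0 0 0 1;-0.03 0 0 0 0 0 1;-0.045 0 -0.01 0 0 0 1;-0.045 0 -0.06 0 0 0 1;-0.045 0 -0.11 0 0 0 1;-0.045 0 -0.16 0 0 0 1;-0.1 0 -0.22 0 0 0 1;-0.13 0 -0.22 0 0 0 1"}}

```text
time_s: 4.67
tool_pos: [0.604, -0.0213, 0.1927]
orientation: [-3.14, -0.0, -1.574]
ft_force: [1.5, -0.0, -0.1]
finger_gap: 0.0873
grip_force: 0.0
```

```bash
python3 -c "
from h import *
f=grab('wrist','w3');import cv2"; python3 go.py .434 .20 .19 -69
```

```text
t 4.7167 pos [ 0.6057 -0.0144  0.1949] rpy deg [-1.7957e+02  1.1000e-01 -8.9780e+01] gap 0.0873 F [0.3 0.9 1.8]
shift [-0.2687  0.2136  0.0051] turn [-0.0148  0.0012 -0.6928] dist 0.275
```

>>> {"op": "move_arm", "data": {"motion": "-0.335 0.213 0 -0.01 0 -0.66 1;-0.335 0.213 0 -0.01 0 -0.66 1;-0.335 0.213 0 -0.01 0 -0.66 1;-0.335 0.213 0 -0.01 0 -0.66 1;-0.335 0.213 0 -0.01 0 -0.66 1;-0.335 0.213 0 -0.01 0 -0.66 1;-0.335 0.213 0 -0.01 0 -0.66 1;-0.335 0.213 0 -0.01 0 -0.66 1"}}

```text
time_s: 5.38
tool_pos: [0.4298, 0.25, 0.1883]
orientation: [3.131, 0.003, -1.222]
ft_force: [0.5, -0.4, -0.1]
finger_gap: 0.0869
grip_force: 0.0
```

```bash
python3 go.py .434 .258 .19 -70; python3 -c "
from h import *
f=grab('wrist','w4')
print(np.round(f['extrinsics'],3).tolist())
cv2.imwrite('pics/c4.png',cv2.imread('pics/w4.png'))"
```

```text
t 5.3833 pos [0.4298 0.25   0.1883] rpy deg [ 1.7941e+02  1.5000e-01 -7.0040e+01] gap 0.0869 F [ 0.5 -0.4 -0.1]
shift [-0.0077 -0.0083 -0.0021] turn [ 0.0196  0.005  -0.0012] dist 0.009
[[-0.94, -0.324, -0.109, 0.459], [-0.342, 0.899, 0.273, 0.175], [0.01, 0.294, -0.956, 0.351], [0.0, 0.0, 0.0, 1.0]]
```

View pics/c4.png

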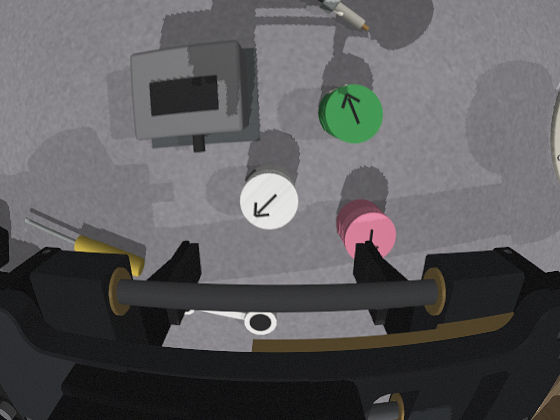

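The wrist view shows the white piston's crown at (269,201), with the arrow running from (277,193) to its tip at (254,215). The pink look-alike is at (370,233), and the right finger hangs near it only in the projection.

```bash
cat > pis.py <<'E'
from h import *
def pis(f,cu,cv,z=.05,R=34,thr=170):
    g=f['frame'].astype(float).mean(2); yy,xx=np.mgrid[0:420,0:560]; m=((np.hypot(xx-cu,yy-cv)<R)&(g>thr)).astype(np.uint8)
    c=max(cv2.findContours(m,0,1)[0],key=cv2.contourArea); c=cv2.convexHull(c)[:,0]
    P=np.array([p2w(f,u,v,z,True)[:2] for u,v in c]); A=np.c_[2*P,np.ones(len(P))]; s=np.linalg.lstsq(A,(P**2).sum(1),rcond=None)[0]
    C=s[:2]; r=np.sqrt(s[2]+C@C)
    pts=[(v,u,p2w(f,u,v,z,True)[:2]) for v,u in np.argwhere(np.hypot(xx-cu,yy-cv)<R)]
    L=[(max(0,150-g[v,u]),q) for v,u,q in pts if np.hypot(*(q-C))<.021]
    W=np.array([l[0] for l in L]); Q=np.array([l[1] for l in L]); k=W>0;W=W[k];Q=Q[k]
    mu=(Q*W[:,None]).sum(0)/W.sum(); D=Q-mu; S=(D*W[:,None]).T@D
    e=np.linalg.eigh(S)[1][:,1]; e*=np.sign(e@(mu-C)); 
    print('centre',C.round(4),'r',r.round(4),'arrow deg',np.degrees(np.arctan2(e[1],e[0])).round(2),'mu-C',(mu-C).round(4))
E
python3 -c "
from pis import *
f=load('w4'); pis(f,269,201)
for a,b in [((277,193),(254,215))]:
    d=p2w(f,*b,.05,True)-p2w(f,*a,.05,True);print(np.degrees(np.arctan2(d[1],d[0])))
"; python3 go.py .434 .258 .014 -70
```

```text
centre [0.4333 0.259 ] r 0.0281 arrow deg 65.2 mu-C [0.004  0.0083]
64.56388869248572
t 5.4333 pos [0.429  0.2521 0.1884] rpy deg [179.45   0.21 -69.89] gap 0.087 F [-1.4  0.9 -1.1]
shift [-0.0039 -0.0104  0.2179] turn [0.0183 0.007  0.0035] dist 0.175
```

>>> {"op": "move_arm", "data": {"motion": "-0.005 -0.01 0 0.015 0 0 1;-0.005 -0.01 0.04 0.015 0 0 1;-0.005 -0.01 0.08 0.015 0 0 1;-0.005 -0.01 0.12 0.015 0 0 1;-0.005 -0.01 0.14 0.015 0 0 1;-0.005 -0.01 0.14 0.015 0 0 1;-0.005 -0.01 0.14 0.015 0 0 1"}}

```text
time_s: 6.02
tool_pos: [0.4377, 0.2535, 0.0756]
orientation: [3.138, 0.001, -1.226]
ft_force: [0.6, 0.1, 0.1]
finger_gap: 0.0874
grip_force: 0.0
```

```bash
python3 go.py .4335 .2588 .014 -70
```

```text
t 6.0167 pos [0.4377 0.2535 0.0756] rpy deg [ 1.7979e+02  6.0000e-02 -7.0230e+01] gap 0.0874 F [0.6 0.1 0.1]
shift [-0.0079  0.0025  0.077 ] turn [ 0.0071  0.0021 -0.0077] dist 0.062
```

>>> {"op": "move_arm", "data": {"motion": "-0.008 0.002 0 0 0 0 1;-0.008 0.002 0.025 0 0 0 1;-0.008 0.002 0.05 0 0 0 1;-0.008 0.002 0.07 0 0 0 1;-0.008 0.002 0.077 0 0 0 1;-0.008 0.002 0.077 0 0 0 1;-0.008 0.002 0.077 0 0 0 1"}}

```text
time_s: 6.6
tool_pos: [0.4343, 0.2607, 0.0157]
orientation: [-3.142, 0.004, -1.225]
ft_force: [0.3, 0.3, 0.3]
finger_gap: 0.0875
grip_force: 0.0
```

```bash
python3 go.py .4335 .2588 .014 -70;python3 go.py .4335 .2588 .014 -70
```

```text
t 6.6 pos [0.4343 0.2607 0.0157] rpy deg [-179.99    0.2   -70.18] gap 0.0875 F [0.3 0.3 0.3]
shift [0.0019 0.0018 0.0021] turn [-0.0002  0.0067 -0.006 ] dist 0.003
t 6.6 pos [0.4343 0.2607 0.0157] rpy deg [-179.99    0.2   -70.18] gap 0.0875 F [0.3 0.3 0.3]
shift [0.0019 0.0018 0.0021] turn [-0.0002  0.0067 -0.006 ] dist 0.003
```

Now I'll close on the piston gently, holding this pose.

>>> {"op": "move_arm", "data": {"motion": "0.001 0.001 0 0 0 0 0.6;0.001 0.001 0 0 0 0 0.5;0.001 0.001 0 0 0 0 0.5;0.001 0.001 0 0 0 0 0.5;0.001 0.001 0 0 0 0 0.5;0.001 0.001 0 0 0 0 0.5;0.001 0.001 0 0 0 0 0.5;0.001 0.001 0 0 0 0 0.5", "force": 20}}

```text
time_s: 7.27
tool_pos: [0.4331, 0.2589, 0.0147]
orientation: [3.14, 0.003, -1.225]
ft_force: [-0.8, -0.3, 2.0]
finger_gap: 0.0558
grip_force: 20.0
```

>>> {"op": "move_arm", "data": {"motion": "0 0 -0.02 0 0 0 0.5;0 0 -0.05 0 0 0 0.5;0 0 -0.085 0 0 0 0.5;0 0 -0.12 0 0 0 0.5;0 0 -0.15 0 0 0 0.5;0 0 -0.175 0 0 0 0.5;0 0 -0.18 0 0 0 0.5;0 0 -0.18 0 0 0 0.5"}}

```text
time_s: 7.93
tool_pos: [0.4336, 0.2589, 0.1593]
orientation: [-3.142, 0.004, -1.226]
ft_force: [0.1, -0.2, -1.9]
finger_gap: 0.0556
grip_force: 20.0
```

```bash
python3 go.py .6075 .0155 .16 -23; python3 -c "
from h import *
grab('top','t5');f=load('t5');cv2.imwrite('pics/c5.png',cv2.resize(cv2.imread('pics/t5.png')[110:310,160:430],None,fx=2.96,fy=2.96,interpolation=cv2.INTER_CUBIC))"
```

```text
t 7.9333 pos [0.4336 0.2589 0.1593] rpy deg [-180.      0.24  -70.22] gap 0.0556 F [ 0.1 -0.2 -1.9]
shift [ 0.3599 -0.1015 -0.0024] turn [-0.0034  0.0076 -1.574 ] dist 0.299
```

View pics/c5.png

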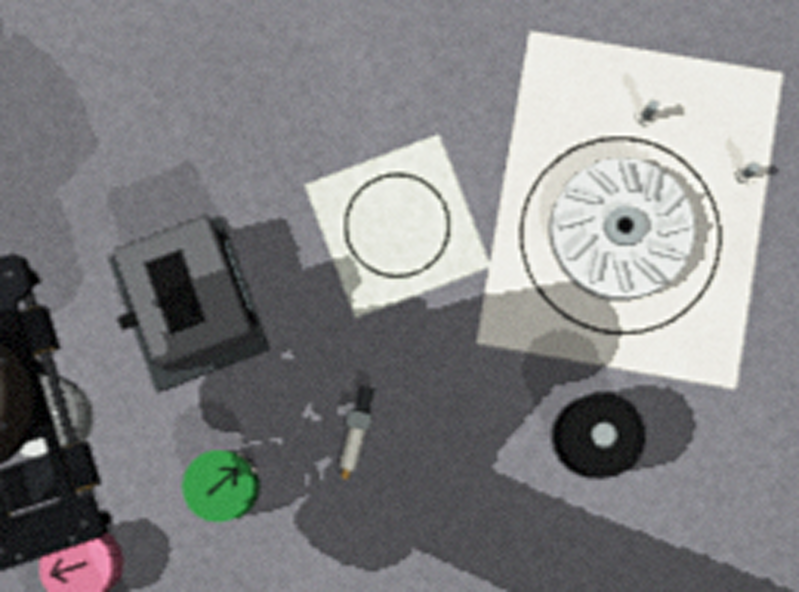

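The flywheel lies inside the big ring (hub at 624,226), the small ring is exposed at (397,226), and the piston is in the gripper. I'll refine the mark's centre and direction.

```bash
python3 - <<'E'
from h import *
f=load('t5'); g=f['frame'].astype(float).mean(2); yy,xx=np.mgrid[0:420,0:560]
d=np.hypot(xx-293.8,yy-186)
m=(d>14)&(d<21)&(g<165); P=np.array([p2w(f,u,v)[:2] for v,u in np.argwhere(m)])
A=np.c_[2*P,np.ones(len(P))]; s=np.linalg.lstsq(A,(P**2).sum(1),rcond=None)[0]; C=s[:2]; print(C,np.sqrt(s[2]+C@C),len(P))
# card: bright blob min-area rect in world
m=((d<42)&(g>170)&(xx<327)).astype(np.uint8); c=max(cv2.findContours(m,0,1)[0],key=cv2.contourArea)
c=cv2.convexHull(c)[:,0]; W=np.array([p2w(f,u,v)[:2] for u,v in c]); print('rect',cv2.minAreaRect((W*1000).astype(np.float32)))
g2=cv2.GaussianBlur(g,(0,0),1)
# upper edge lines: for rows/cols
def edge(pts):
    Q=np.array([p2w(f,u,v)[:2] for u,v in pts]); l=cv2.fitLine((Q*1000).astype(np.float32),cv2.DIST_HUBER,0,.01,.01).ravel(); return np.degrees(np.arctan2(l[1],l[0]))%90
top=[];right=[];left=[]
for u in range(268,306):
    v0=110+(183-47*(u-263)/45.6)/2.96; col=g2[int(v0)-6:int(v0)+7,u]; k=np.argmax(np.diff(col)); top.append((u,int(v0)-6+k+.5))
for v in range(160,196):
    u0=160+(440+50*(v-156)/44.6)/2.96; row=g2[v,int(u0)-6:int(u0)+7]; k=np.argmin(np.diff(row)); right.append((int(u0)-6+k+.5,v))
for v in range(176,212):
    u0=160+(305+52*(v-171.8)/45)/2.96; row=g2[v,int(u0)-6:int(u0)+7]; k=np.argmax(np.diff(row)); left.append((int(u0)-6+k+.5,v))
print(edge(top),edge(right),edge(left))
E
```

```text
[0.60755157 0.01661237] 0.04342428358902588 164
rect ((599.2304077148438, 8.299880981445312), (144.1477508544922, 129.18753051757812), 22.828632354736328)
22.6548 22.34106 24.288965
```

>>> {"op": "move_arm", "data": {"motion": "0.04 -0.012 0 0 0 -0.15 0.5;0.09 -0.026 0 0 0 -0.3 0.5;0.14 -0.04 0 0 0 -0.45 0.5;0.19 -0.054 0 0 0 -0.6 0.5;0.24 -0.068 0 0 0 -0.75 0.5;0.28 -0.08 0 0 0 -0.9 0.5;0.3 -0.085 0 0 0 -1 0.5;0.3 -0.085 0 0 0 -1 0.5"}}

```text
time_s: 8.65
tool_pos: [0.5789, 0.0524, 0.1543]
orientation: [3.136, 0.006, -0.705]
ft_force: [-0.4, 0.2, -1.2]
finger_gap: 0.0554
grip_force: 20.0
```

```bash
python3 go.py .6075 .0162 .12 -23.1
```

```text
t 8.65 pos [0.5789 0.0524 0.1543] rpy deg [179.71   0.34 -40.42] gap 0.0554 F [-0.4  0.2 -1.2]
shift [0.0568 0.011  0.0426] turn [ 0.008   0.0128 -0.5772] dist 0.057
```

>>> {"op": "move_arm", "data": {"motion": "0.02 0.004 0 0 0.005 -0.2 0.5;0.04 0.008 0 0 0.01 -0.4 0.5;0.057 0.011 0.02 0 0.01 -0.577 0.5;0.057 0.011 0.04 0 0.01 -0.577 0.5;0.057 0.011 0.06 0 0.01 -0.577 0.5;0.057 0.011 0.06 0 0.01 -0.577 0.5;0.057 0.011 0.06 0 0.01 -0.577 0.5;0.057 0.011 0.06 0 0.01 -0.577 0.5"}}

```text
time_s: 9.32
tool_pos: [0.6076, 0.0201, 0.1094]
orientation: [3.141, -0.002, -0.399]
ft_force: [0.9, -1.1, 0.2]
finger_gap: 0.0552
grip_force: 20.0
```

```bash
python3 go.py .6075 .0162 .018 -23.1; python3 -c "
from h import *
grab('wrist','w6')"
```

```text
t 9.3167 pos [0.6076 0.0201 0.1094] rpy deg [ 1.7995e+02 -9.0000e-02 -2.2860e+01] gap 0.0552 F [ 0.9 -1.1  0.2]
shift [0.0016 0.0045 0.1142] turn [ 0.0016 -0.0029  0.0079] dist 0.091
```

View pics/w6.png

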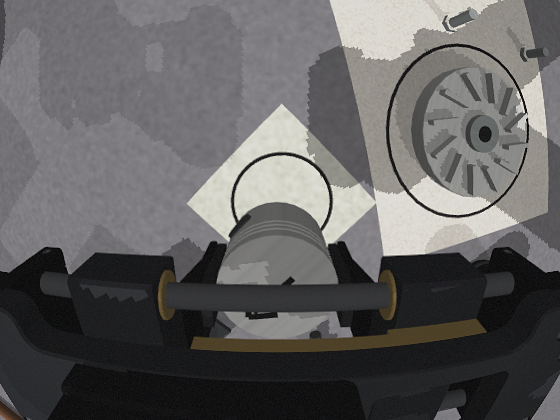

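The held piston is upright above the mark, whose ring is at (282,200). I'll lower it in stages.

>>> {"op": "move_arm", "data": {"motion": "0.0016 0.004 0.02 0 0 0.005 0.5;0.0016 0.004 0.045 0 0 0.005 0.5;0.0016 0.004 0.07 0 0 0.005 0.5;0.0016 0.004 0.09 0 0 0.005 0.5;0.0016 0.004 0.1 0 0 0.005 0.5;0.0016 0.004 0.104 0 0 0.005 0.5;0.0016 0.004 0.106 0 0 0.005 0.5;0.0016 0.004 0.106 0 0 0.005 0.5"}}

```text
time_s: 10.03
tool_pos: [0.6085, 0.0164, 0.0256]
orientation: [-3.141, -0.003, -0.402]
ft_force: [-0.1, 0.5, -0.8]
finger_gap: 0.0556
grip_force: 20.0
```

```bash
python3 go.py .6075 .0162 .0150 -23.1
```

```text
t 10.0333 pos [0.6085 0.0164 0.0256] rpy deg [-179.96   -0.19  -23.03] gap 0.0556 F [-0.1  0.5 -0.8]
shift [-0.0011  0.0007  0.0133] turn [-0.0012 -0.0062  0.0024] dist 0.011
```

>>> {"op": "move_arm", "data": {"motion": "0 0 0.003 0 -0.003 0 0.5;0 0 0.006 0 -0.006 0 0.5;0 0 0.009 0 -0.006 0 0.5;0 0 0.011 0 -0.006 0 0.5;0 0 0.012 0 -0.006 0 0.5;0 0 0.012 0 -0.006 0 0.5"}}

```text
time_s: 10.53
tool_pos: [0.6076, 0.0161, 0.0149]
orientation: [3.141, 0.002, -0.402]
ft_force: [0.6, -0.6, -1.9]
finger_gap: 0.0557
grip_force: 20.0
```

>>> {"op": "move_arm", "data": {"motion": "0 0 0.0008 0 0 0 0.5;0 0 0.0008 0 0 0 0.5;0 0 0.0015 0 0 0 0.5;0 0 0.0015 0 0 0 0.5"}}

```text
time_s: 10.87
tool_pos: [0.6078, 0.0161, 0.0147]
orientation: [3.141, 0.001, -0.402]
ft_force: [-1.1, -0.5, 4.5]
finger_gap: 0.0556
grip_force: 20.0
```

>>> {"op": "move_arm", "data": {"motion": "0 0 0 0 0 0 0.68;0 0 0 0 0 0 0.75;0 0 0 0 0 0 0.85;0 0 0 0 0 0 1;0 0 0 0 0 0 1;0 0 0 0 0 0 1;0 0 0 0 0 0 1;0 0 0 0 0 0 1", "force": 5}}

```text
time_s: 11.53
tool_pos: [0.6077, 0.0161, 0.0138]
orientation: [3.141, 0.001, -0.402]
ft_force: [-0.5, -0.3, -0.1]
finger_gap: 0.0867
grip_force: 0.0
```

>>> {"op": "move_arm", "data": {"motion": "0 0 -0.02 0 0 0 1;0 0 -0.05 0 0 0 1;0 0 -0.09 0 0 0 1;0 0 -0.13 0 0 0 1;0 0 -0.17 0 0 0 1;0 0 -0.21 0 0 0 1;0 0 -0.22 0 0 0 1;0 0 -0.22 0 0 0 1"}}

```text
time_s: 12.2
tool_pos: [0.6097, 0.0164, 0.1937]
orientation: [-3.137, -0.005, -0.402]
ft_force: [0.7, -0.7, -0.1]
finger_gap: 0.0868
grip_force: 0.0
```

```bash
python3 go.py .6075 .0162 .0150 -23.1; python3 -c "
from h import *
grab('wrist','w7')"
```

```text
t 12.2 pos [0.6097 0.0164 0.1937] rpy deg [-179.76   -0.28  -23.04] gap 0.0868 F [ 0.7 -0.7 -0.1]
shift [-0.0036  0.0022  0.2233] turn [-0.0079 -0.0093  0.0021] dist 0.179
```

View pics/w7.png

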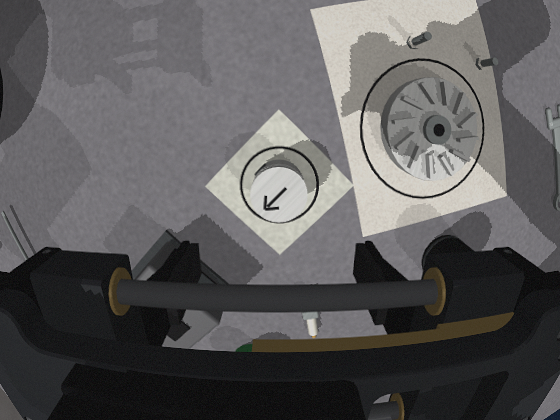

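The piston stands inside the small ring, with its crown at (279,192) and the arrow running from (286,188) to (264,209), toward the reader. The flywheel is inside the big ring. I'll check the angle.

```bash
python3 - <<'E'
from pis import *
f=load('w7'); pis(f,279,194,R=31,thr=175)
q=lambda p,z=0:p2w(f,*p,z,True)[:2]
ang=lambda a,b,z=0:np.degrees(np.arctan2(*(q(b,z)-q(a,z))[::-1])).round(2)
T,L,B,R=(280,110),(205,186),(279,253),(353,183)
print('card',ang(T,L),ang(R,B),ang(B,L),ang(R,T),'centre',np.mean([q(p) for p in (T,L,B,R)],0),'arrow',ang((286,188),(264,209),.05))
# subpixel corners
g=cv2.cvtColor(cv2.imread('pics/w7.png'),cv2.COLOR_BGR2GRAY)
c=cv2.cornerSubPix(g,np.float32([T,L,B,R]).reshape(-1,1,2),(5,5),(-1,-1),(3,30,.01))[:,0];print(c.tolist())
T,L,B,R=c; print(ang(T,L),ang(R,B),ang(B,L),ang(R,T))
E
```

```text
centre [0.6083 0.016 ] r 0.0285 arrow deg 113.63 mu-C [-0.0033  0.0078]
card 111.61 112.75 22.68 22.98 centre [0.60715722 0.01538739] arrow 111.69
[[278.3613586425781, 108.84150695800781], [204.5060577392578, 186.0310821533203], [279.30303955078125, 254.42724609375], [353.1101379394531, 185.20164489746094]]
112.45 112.56 22.36 22.34
```

```bash
python3 -c "
from workcell import arm
print(arm.job_done())"
```

```text
the job is handed in; nothing more can be done
None
```

The job is handed in: the flywheel was slid flat to within about 3 mm of the big ring's centre, and the piston stands crown up, about 1 mm off centre in the small ring, with its code plate within about 1° of facing the reader, in about 12 s of arm time.

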